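# Check the hand brake of a bench centrifuge

### The arm

A 7-joint arm with a two-finger parallel gripper is mounted at the origin on the work surface. World frame = base frame: x ahead of the robot, y to its left, z up, the work surface at z = 0. Lengths are in m, angles in rad, forces in N, time in s.
With the tool pointing down it reaches from about 0.425 to 0.95 m from the base axis. Payload 4.7 kg.
Tool frame: the origin (TCP) lies midway between the tips of the shut fingers; the grasp point (between the pads) lies bot.grasp_offset behind it (bot.grasp_offset is the distance from the TCP to the grasp point, in m); y points along the fingers, z is the direction in which the jaws open and shut, and the axes are right-handed (so a half turn about y gives the same grasp; the last joint's range is limited). The gripper opens to 85 mm and grips with 20 to 120 N. Pads are 22 mm wide; open, the fingers measure 114 mm over their backs; the gripper's body (76 mm by 85 mm) begins 54 mm behind the grasp point. The pads swing forward as they close: fully open they stand 13 mm farther back than shut.
Start: joints at [-1.343, 0.469, -0.049, 1.532, 0.024, 1.141, -0.082], TCP at [0.171, 0.653, 0.231] pointing down, gripper open.
Joint ranges: [-2.59, 2.59], [-0.33, 1.99], [-1.39, 1.29], [0.1, 2.45], [-1.04, 4.18], [0.21, 1.99], [-2.66, 2.66]. Speed limits (rad/s): [2.57, 2.57, 3.14, 3.14, 3.14, 3.14, 3.14].

### API

Orientations are given as a rotation vector (axis times angle).
In Python, from bench import bot, imaging gives the robot as it stands. The module is installed in compiled form; this text tells all that it offers.
- The arm moves only by the tool move_arm, never from a script. Its argument "motion" is a list that holds one entry, the list of rows, each a list of 4 numbers: the shift along the tool's x, y, z in mm, then the turn about the tool's y in degrees. In form: [[[dx, dy, dz, roll], ...]]. A call has 1 to 20 rows; each row shifts and turns the commanded pose from where the row before left it, along the tool's axes as they then stand; what a row does not reach is not made up. A row lasts 1/12 s, in which the tool goes at most 41.7 mm and 7.16 degrees, less where a joint would pass 70% of its speed; a pose out of reach is approached as far as the arm can. A call with a gripper value outside its range is refused whole. "fingers" is the finger opening in mm, from 0 to 85.4, set as the call begins (left out, the last holds). The fingers move at their own pace and stop on an object; "newtons" is the grip in N (left out, the last holds). Time passes only in rows, so rows that do not move let the fingers close. It gives the time, the measured TCP pose, the force and the opening at its end, in the units of the state.
- bot.state(): the state, without advancing time (a new reading comes with each control period).
- imaging.read_camera(name): name is "scene" or "top" or "wrist"; returns the picture (420x560x3 uint8, blue, green, red); there is no depth.
- imaging.camera_info(name): a dict with "K" (3x3 intrinsics, pixels), "k1" (the pictures are not rectified: a ray, as slopes to the right and down, at radius r is drawn at 1 + k1 r^2 times it, then the intrinsics apply), "cam_to_world" (4x4, takes a point from camera to world coordinates). Camera axes: x right, y down, z forward; pixel columns grow to the right and rows downward; lengths in m; the calibration is good to about 2 mm. A picture is of the moment at which its call begins: read the wrist's pose just before it. camera_info takes no time and is no camera call; for the wrist camera it gives the pose at the moment of the call.
- bot.close_job(): hands the job in, once; it reports no verdict.
The state is a dict: "t": time; "joint_pos": joint angles; "dq": joint speeds; "joint_torque": joint torques, N m; "eef_pos": TCP position; "ee_rot": TCP orientation; "force": force on the tool from outside, world axes, zero at the start; "moment": the same for the moment, N m; "grip_width": opening from 0.0 (shut) to 1.0 (fully open).
Only numpy, scipy, OpenCV 4.12 (cv2) and the standard library are available. Lean on these libraries where they do the work, as an engineer would, in place of code of your own. Each camera call takes 0.05 s, during which the arm holds its last target.

### The job

Check the brake of the bench centrifuge: with the outside of the fingers press its long hand lever in towards the grab bar until it comes up firmly against its stop, short of the bar, and keep it there for a good second without forcing it. Then ease the lever back out under control (do not let it snap back) and move clear. Do not grip the lever, touch the bar, or disturb the things standing around.

Things in the scene. Friction and masses are not known exactly. Their poses are not given: they have to be found in the camera images.
- lever_pad (a point): where to press: on the flat front face (140 mm long, 18 mm high, side away from the bar) of the aluminium lever blade, at mid height, 105 mm above the table, 32 mm short of the ball end's centre. Moves with the lever. x axis: pressing direction, level, into the face towards the bar; z up. Free air below the blade down to the table and for 80 mm in front
- lever_pivot (a point): centre of the lever's upright pivot pin, 105 mm above the table, in a dark steel bracket at the left end of the grab bar (seen from the robot). From here the lever slants forward and then runs parallel to the bar, 183 mm to its far end, a ball 22 mm across
- bar_mid (a point): middle of the axis of the level steel grab bar, 105 mm above the table; bar 18 mm thick, 23 mm over its rubber sleeve, straight for 200 mm along this point's y axis; x points away from the lever to the housing. At rest the lever's back is 60 mm from the sleeve; at the stop 29 mm is left behind lever_pad, 20 mm behind the ball end
- brake_lever (a joint): lever angle, rad: 0 at rest (out), grows as it is pressed to the bar, hard stop at 0.22 (31 mm travel at lever_pad). Turns about the pivot pin, anticlockwise from above. A spring pushes it back out: at lever_pad about 2 N at rest, 4.5 N at the stop, beyond which it is rigid; let go, it snaps out
- lever_blade: the lever's aluminium blade, slant and ball end (the parts to press on). Origin at the pivot pin, axes as lever_pad
- lever_back: black strip 130 x 14 mm along the back of the blade, on the bar's side; not to be touched. Blade and strip together are 12 mm thick. Origin at the pivot pin
- grab_bar: the fixed steel grab bar with its two arms back to the housing; not to be touched. Origin on the table under bar_mid
- centrifuge: the fixed bench centrifuge: grey base 250 x 270 mm, white square housing 235 mm wide with a round grey lid, lid knob 164 mm above the table; housing centre 195 mm beyond the origin along x, base front 70 mm beyond. Origin on the table under the middle of the grab bar; x from bar to housing, y to the left along the bar
- tube_rack: bystander: red tube rack with small capped tubes, 75 x 130 x 57 mm, left of the lever. Origin under its centre
- reagent_bottle: bystander: capped bottle 52 mm across, 100 mm tall, to the right of the lever. Origin under its centre
- sample_jar: bystander: capped grey jar 54 mm across, 65 mm tall, to the right of the lever (it and the bottle may change places). Origin under its centre
- marker_pen: bystander: black marker pen lying flat, 123 mm long, 16 mm thick, in front and to the left of the lever. Origin under its middle

How it is judged:
On the way, in this order (a step that is already met when the one before it is completed fails the run):
1. the lever is pressed against its stop by the fingers and kept there (0.7 s) (value of joint brake_lever above 0.205 rad and contact force between the fingers and lever_blade above 3 N), for 0.7 s.
2. the lever is back out at rest (value of joint brake_lever below 0.02 rad), for 0.2 s.
At the end, for the whole second after the job is handed in: the lever has been held against its stop (above 0.205 rad) by the fingers for 0.7 s, is back out at rest (below 0.02 rad), and the four bystanders stand still within 20 mm of where they were (value of joint brake_lever below 0.02 rad and distance of each of tube_rack, reagent_bottle, sample_jar, marker_pen from where it was at the start of the episode below 0.02 m and linear speed of each of tube_rack, reagent_bottle, sample_jar, marker_pen below 0.02 m/s); the robot touches nothing.
It fails at once if the lever is gripped or hooked from its back (contact force between the fingers and lever_back above 2 N).
It fails at once if the grab bar is touched (contact force between any of the fingers, the arm and grab_bar above 2 N).
It fails at once if the lever is forced against its stop (over 45 N) (contact force between the fingers and lever_blade above 45 N).
It fails at once if the lever is let go and snaps back (faster than 2.5 rad/s) (velocity of joint brake_lever below -2.5 rad/s).
It fails at once if a bystander is pushed, lifted or carried (over 20 mm) or tipped over (distance of any of tube_rack, reagent_bottle, sample_jar, marker_pen from where it was at the start of the episode above 0.02 m or angle between any of tube_rack, reagent_bottle, sample_jar's own z axis and vertical above 0.4 rad).
It also fails if it takes over 38 s, if anything falls off the work surface, if the arm or the gripper's body presses on something with over 40 N, if the wrist force passes 120 N, or if a joint passes its speed limit or range.

## Working session

There is one attempt and no reset: what is moved stays moved. The work goes in short steps, Python scripts to look and compute and a tool call to move; the robot and the scene stay as the last step left them, time stands still between calls to the robot, and variables do not carry over. Pictures are saved under pics/ and viewed, and the job is handed in when it is done.

Besides the shell and the picture viewer there is one more tool, called after "Call:" as name([rows], argument=value, ...), one row to a line, values as JSON. move_arm: Moves the arm, as the interface text tells. Its arguments: {"type":"object","properties":{"motion":{"type":"array"},"fingers":{"type":"number"},"newtons":{"type":"number"}},"required":["motion"]}

```bash
mkdir -p pics
python3 - <<'E'
from bench import bot, imaging
import cv2,numpy as np
np.set_printoptions(precision=4,suppress=True)
s=bot.state();print(s['t'],s['eef_pos'],s['ee_rot'],s['force'],s['grip_width'],bot.grasp_offset)
for n in ('scene','top'):
    im=imaging.read_camera(n);cv2.imwrite(f'pics/{n}0.png',im)
    c=imaging.camera_info(n);print(n,c)
E
```

```text
0.0 [0.1713 0.6523 0.2302] [-1.5634  0.2017 -0.2014] [-0.0462 -0.5265 -0.1225] 0.9961141551095167 0.0187
scene {'K': array([[460.3751,   0.    , 280.1031],
       [  0.    , 460.3751, 209.7563],
       [  0.    ,   0.    ,   1.    ]]), 'k1': -0.15958745076267947, 'cam_to_world': array([[ 0.1461,  0.7525, -0.6422,  1.3684],
       [ 0.9893, -0.1132,  0.0925, -0.0048],
       [-0.0031, -0.6488, -0.7609,  1.0247],
       [ 0.    ,  0.    ,  0.    ,  1.    ]])}
top {'K': array([[541.8525,   0.    , 277.604 ],
       [  0.    , 541.8525, 208.4155],
       [  0.    ,   0.    ,   1.    ]]), 'k1': -0.08181264158334205, 'cam_to_world': array([[-0.0209, -0.983 ,  0.1823,  0.3748],
       [-0.9995,  0.0252,  0.0211,  0.0902],
       [-0.0253, -0.1818, -0.983 ,  1.2111],
       [ 0.    ,  0.    ,  0.    ,  1.    ]])}
```

View pics/scene0.png

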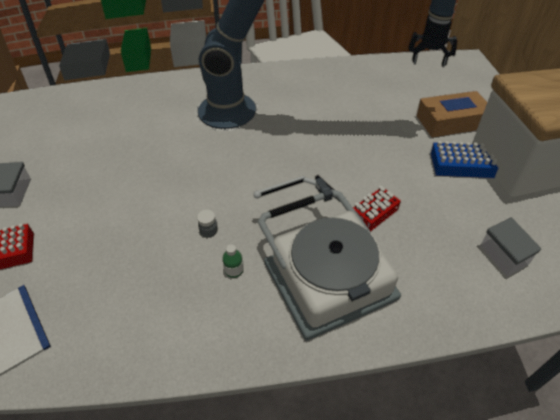

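View pics/top0.png

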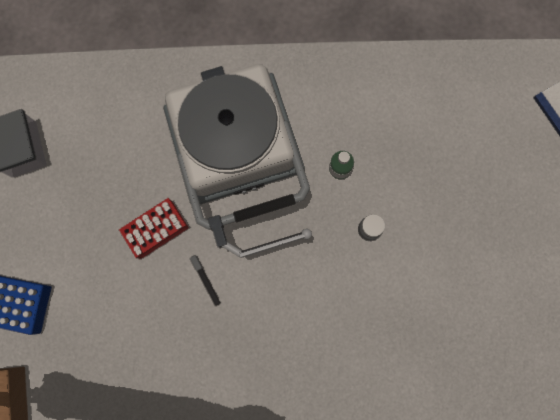

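The top view shows the lever running from about (240,252) to the ball at (307,234), with the bar sleeve behind it at (235,216)–(295,200). The pen is at (205,280), the rack at (153,228), the bottle at (342,163) and the jar at (372,227). I'll enlarge it next.

```bash
cat > h.py <<'E'
import numpy as np,cv2
from bench import bot, imaging
np.set_printoptions(precision=4,suppress=True)
def ray(n,uv,c=None):
    c=c or imaging.camera_info(n);K=c['K'];k=c['k1']
    p=cv2.undistortPoints(np.array([[uv]],float),K,np.array([k,0,0,0.]))[0,0]
    T=c['cam_to_world'];return T[:3,3],T[:3,:3]@np.array([*p,1])
def at(n,uv,z,c=None):
    o,d=ray(n,uv,c);return o+d*(z-o[2])/d[2]
def proj(n,P,c=None):
    c=c or imaging.camera_info(n);T=np.linalg.inv(c['cam_to_world'])
    r,_=cv2.Rodrigues(T[:3,:3])
    return cv2.projectPoints(np.atleast_2d(P).astype(float),r,T[:3,3],c['K'],np.array([c['k1'],0,0,0.]))[0][:,0]
E
python3 - <<'E'
import cv2
a=cv2.imread('pics/top0.png')[170:320,170:400];b=cv2.imread('pics/scene0.png')[160:270,190:400]
cv2.imwrite('pics/topz.png',cv2.resize(a,(690,450),interpolation=cv2.INTER_CUBIC))
cv2.imwrite('pics/scz.png',cv2.resize(b,(735,385),interpolation=cv2.INTER_CUBIC))
E
```

```text
(no output)
```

View pics/topz.png

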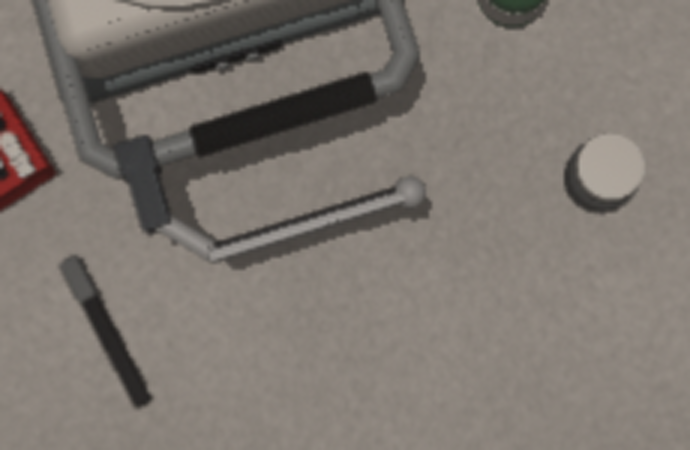

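View pics/scz.png

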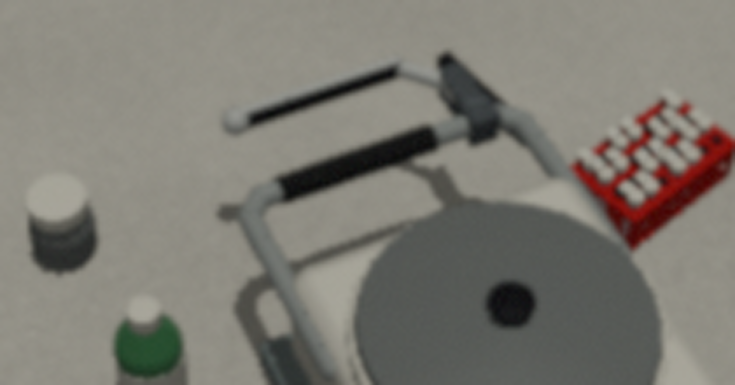

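Zoomed, in top-camera pixels: ball at about (306.7,233), front face from (241,255) to the ball, sleeve axis from (233.7,216.7) to (294.3,198.3). In the scene camera the ball is at (256.8,194.3).

Run:
```python
from h import *
def tri(a,b):
    o1,d1=ray('top',a);o2,d2=ray('scene',b)
    A=np.c_[d1,-d2];x=np.linalg.lstsq(A,o2-o1,rcond=None)[0]
    p,q=o1+d1*x[0],o2+d2*x[1];return (p+q)/2,np.linalg.norm(p-q)
T=lambda u,v:((u+.5)/3-.5+170,(v+.5)/3-.5+170)
S=lambda u,v:((u+.5)/3.5-.5+190,(v+.5)/3.5-.5+160)
print('ball',tri(T(411,190),S(235,121)),at('top',T(411,190),.105),at('scene',S(235,121),.105))
b=[at('top',T(192,141),.105),at('top',T(374,88),.105)]
b2=[at('scene',S(436,137),.105),at('scene',S(281,188),.105)]
print('sleeve',b,b2)
for q in (b,b2):
    d=q[1]-q[0];print(np.degrees(np.arctan2(d[1],d[0])),np.linalg.norm(d))
l=[at('top',T(213,256),.1),at('top',T(395,202),.1)];d=l[1]-l[0]
print('front bottom edge',l,np.degrees(np.arctan2(d[1],d[0])))
print('pen',at('top',T(73,263),.008),at('top',T(143,402),.008))
print('jar',at('top',T(611,168),.065)); print('bracket end',at('top',T(153,222),.105), at('top',T(133,150),.12))
c=imaging.camera_info('wrist');print(c)
cv2.imwrite('pics/w0.png',imaging.read_camera('wrist'))
from scipy.spatial.transform import Rotation as R
print(R.from_rotvec(bot.state()['ee_rot']).as_matrix())
```

```text
ball (array([0.5271, 0.054 , 0.1036]), np.float64(0.002450922349643655)) [0.527  0.0552 0.105 ] [0.5283 0.0527 0.105 ]
sleeve [array([0.5649, 0.2056, 0.105 ]), array([0.599 , 0.0787, 0.105 ])] [array([0.5677, 0.2031, 0.105 ]), array([0.6006, 0.0789, 0.105 ])]
-74.94298778798178 0.13134062770494226
-75.15834076256753 0.12843118910843992
front bottom edge [array([0.4853, 0.1922, 0.1   ]), array([0.5196, 0.0663, 0.1   ])] -74.74179503184953
pen [0.4915 0.3053 0.008 ] [0.3882 0.2532 0.008 ]
jar [ 0.5447 -0.0888  0.065 ]
bracket end [0.5091 0.2328 0.105 ] [0.5571 0.2445 0.12  ]
{'K': array([[306.7023,   0.    , 277.34  ],
       [  0.    , 306.7023, 210.8679],
       [  0.    ,   0.    ,   1.    ]]), 'k1': 0.016143753495578506, 'cam_to_world': array([[ 0.2547,  0.9176,  0.3051,  0.0925],
       [ 0.967 , -0.2412, -0.082 ,  0.6733],
       [-0.0016,  0.3159, -0.9488,  0.3724],
       [ 0.    ,  0.    ,  0.    ,  1.    ]])}
[[ 0.9672 -0.0003  0.2539]
 [-0.2539 -0.0015  0.9672]
 [ 0.     -1.     -0.0015]]
```

Lever axis is at about -75° and the press direction at +15°, with the pad near (0.514, 0.084). The tool points down, so I'll shut the fingers, turn the tool x axis onto the press direction, and move across at a safe height.

Call:
move_arm([
  [[0,0,0,-5],[0,0,0,-5],[0,0,0,-5],[0,0,0,-5],[0,0,0,-5],[0,0,0,-5],[15,0,0,0],[30,0,0,0],[30,0,0,0],[30,0,0,0],[20,0,0,0],[8,0,0,0]],
], fingers=0, newtons=40)

```text
t: 1.15
eef_pos: [0.306, 0.6871, 0.2303]
ee_rot: [-1.563, -0.206, 0.201]
force: [0.1, -0.7, -1.2]
grip_width: -0.0
```

Call:
move_arm([
  [[0,0,-12,0],[0,0,-24,0],[0,0,-35,0],[0,0,-38,0],[0,0,-38,0],[0,0,-38,0],[0,0,-38,0],[0,0,-38,0],[0,0,-38,0],[0,0,-38,0],[0,0,-38,0],[0,0,-38,0],[0,0,-38,0],[0,0,-38,0],[0,0,-38,0],[0,0,-38,0],[-3,0,-35,0],[-3,0,-24,0],[0,0,-13,0],[0,0,0,0]],
])

```text
t: 2.82
eef_pos: [0.4622, 0.0687, 0.2315]
ee_rot: [-1.562, -0.204, 0.204]
force: [0.2, 0.7, 0.2]
grip_width: 0.0
```

Call:
move_arm([
  [[0,10,0,0],[0,20,0,0],[0,30,0,0],[0,30,0,0],[0,25,0,0],[0,20,0,0],[0,10,0,0],[0,0,0,0],[0,0,0,0]],
])

```text
t: 3.57
eef_pos: [0.4617, 0.073, 0.0861]
ee_rot: [-1.56, -0.21, 0.211]
force: [-0.6, -0.1, 0.7]
grip_width: 0.001
```

Run:
```python
from h import *
from scipy.spatial.transform import Rotation as R
s=bot.state();print(s['eef_pos'],s['force'],s['t']);print(R.from_rotvec(s['ee_rot']).as_matrix())
im=imaging.read_camera('top');print(proj('top',s['eef_pos']))
a=im[170:320,170:400];cv2.imwrite('pics/top1.png',cv2.resize(a,(690,450),interpolation=cv2.INTER_CUBIC))
im=imaging.read_camera('scene');a=im[140:270,190:400];cv2.imwrite('pics/sc1.png',cv2.resize(a,None,fx=3.5,fy=3.5,interpolation=cv2.INTER_CUBIC))
cv2.imwrite('pics/w1.png',imaging.read_camera('wrist'))
```

```text
[0.4617 0.073  0.0861] [-0.5511 -0.1225  0.7479] 3.5667
[[ 0.9642 -0.0007 -0.2651]
 [ 0.2651  0.0003  0.9642]
 [-0.0006 -1.      0.0005]]
[[298.7716 265.6841]]
```

View pics/top1.png

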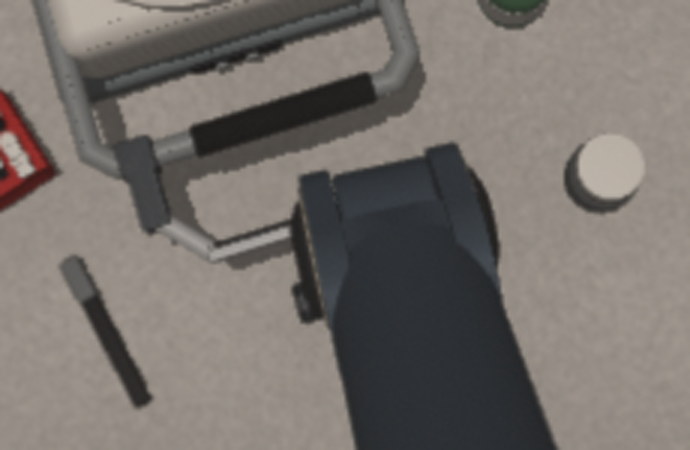

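View pics/sc1.png

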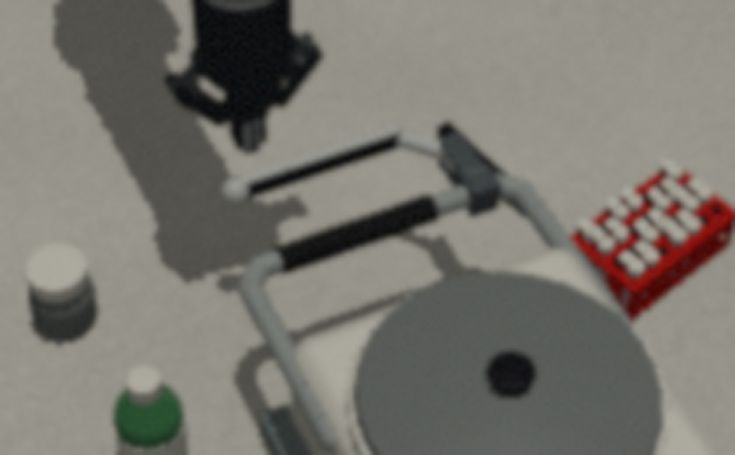

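View pics/w1.png

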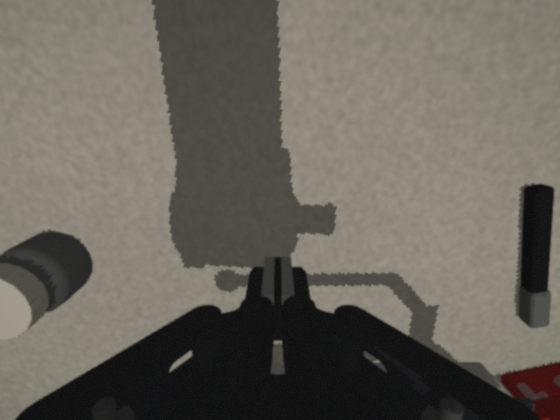

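The tool stands in front of the pad, clear of everything, about 40 mm from contact and at the right height. I'll advance most of that now.

Call:
move_arm([
  [[5,0,-2,0],[10,0,-2,0],[10,0,-1,0],[6,0,0,0],[3,0,0,0],[0,0,0,0],[0,0,0,0]],
])

```text
t: 4.3
eef_pos: [0.4958, 0.0761, 0.086]
ee_rot: [-1.561, -0.209, 0.21]
force: [-0.5, 0.4, 0.6]
grip_width: 0.0
```

Call:
move_arm([
  [[2,0,0,0],[2,0,0,0],[2,0,0,0],[2,0,0,0],[2,0,0,0],[0,0,0,0],[0,0,0,0]],
])

```text
t: 4.88
eef_pos: [0.5051, 0.078, 0.0861]
ee_rot: [-1.561, -0.208, 0.21]
force: [-2.3, -2.2, 1.5]
grip_width: 0.002
```

Call:
move_arm([
  [[2,0,0,0],[2,0,0,0],[2,0,0,0],[2,0,0,0],[2,0,0,0],[0,0,0,0],[0,0,0,0]],
])

```text
t: 5.47
eef_pos: [0.515, 0.081, 0.086]
ee_rot: [-1.561, -0.209, 0.21]
force: [-2.9, -3.9, -1.7]
grip_width: 0.001
```

Run:
```python
from h import *
s=bot.state();print(s['eef_pos'],s['force'],s['t'])
im=imaging.read_camera('scene');a=im[140:270,190:400];cv2.imwrite('pics/sc2.png',cv2.resize(a,None,fx=3.5,fy=3.5,interpolation=cv2.INTER_CUBIC))
```

```text
[0.515 0.081 0.086] [-2.9125 -3.9415 -1.7349] 5.4667
```

View pics/sc2.png

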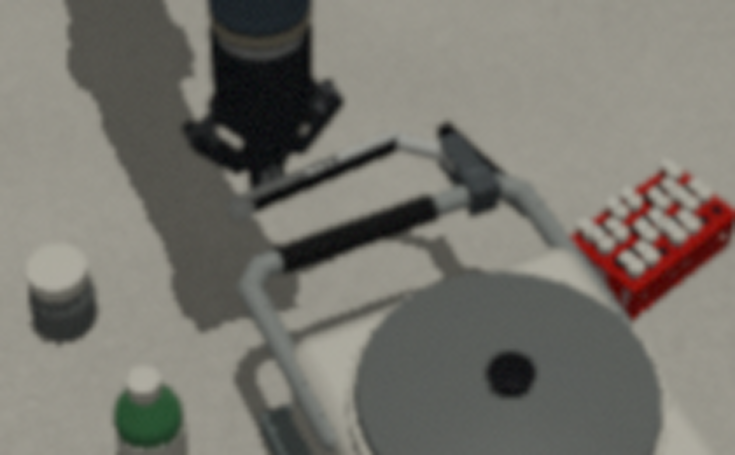

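The lever now moves with the fingers: the ball shifted from zoom row 188 to 207. I'll keep pressing.

Call:
move_arm([
  [[2,0,0,0],[2,0,0,0],[2,0,0,0],[2,0,0,0],[2,0,0,0],[2,0,0,0],[0,0,0,0],[0,0,0,0]],
])

```text
t: 6.18
eef_pos: [0.5263, 0.0831, 0.0859]
ee_rot: [-1.562, -0.207, 0.21]
force: [-4.0, -6.0, -0.8]
grip_width: 0.001
```

Call:
move_arm([
  [[1,0,0,0],[1,0,0,0],[0,0,0,0],[1,0,0,0],[0,0,0,0],[0,0,0,0]],
])

```text
t: 6.68
eef_pos: [0.5292, 0.0836, 0.086]
ee_rot: [-1.562, -0.207, 0.21]
force: [-3.0, -7.2, -0.6]
grip_width: 0.002
```

Call:
move_arm([
  [[1,0,0,0],[0,0,0,0],[1,0,0,0],[0,0,0,0],[0,0,0,0]],
])

```text
t: 7.1
eef_pos: [0.5311, 0.084, 0.086]
ee_rot: [-1.563, -0.207, 0.21]
force: [-3.4, -6.5, -0.8]
grip_width: 0.001
```

Call:
move_arm([
  [[1,0,-1,0],[0,0,-1,0],[1,0,-1,0],[0,0,0,0],[0,0,0,0]],
])

```text
t: 7.52
eef_pos: [0.5322, 0.084, 0.0859]
ee_rot: [-1.56, -0.206, 0.214]
force: [-6.4, -1.8, 2.3]
grip_width: 0.001
```

Call:
move_arm([
  [[1,0,0,0],[0,0,0,0],[0,0,0,0]],
])

```text
t: 7.77
eef_pos: [0.5324, 0.084, 0.0858]
ee_rot: [-1.56, -0.205, 0.215]
force: [-10.1, -3.3, 3.2]
grip_width: 0.002
```

Force rises while the TCP hardly moves, which suggests the stop. I'll check by picture.

Call:
move_arm([
  [[1,0,0,0],[0,0,0,0],[0,0,0,0]],
])

```text
t: 8.02
eef_pos: [0.5325, 0.0841, 0.0857]
ee_rot: [-1.56, -0.204, 0.217]
force: [-10.3, -3.4, 4.9]
grip_width: 0.002
```

Run:
```python
from h import *
s=bot.state();print(s['eef_pos'],s['force'],s['t'])
im=imaging.read_camera('scene');a=im[140:270,190:400];cv2.imwrite('pics/sc3.png',cv2.resize(a,None,fx=3.5,fy=3.5,interpolation=cv2.INTER_CUBIC))
im=imaging.read_camera('top');a=im[170:320,170:400];cv2.imwrite('pics/top3.png',cv2.resize(a,(690,450),interpolation=cv2.INTER_CUBIC))
# predicted ball at angles
ball=np.array([.527,.054,.105]); L=.183
u=np.array([.2588,-.9659,0]);p=np.array([.9659,.2588,0])
# pivot: bar at left end, forward offset
for f in (.03,.045):
  piv=ball+p*f-u*np.sqrt(L**2-f**2)
  for th in (0,.2,.22):
    from scipy.spatial.transform import Rotation as R
    b=piv+R.from_rotvec([0,0,th]).apply(ball-piv)
    q=proj('scene',b)[0];print(f,th,piv,b,((q[0]-190+.5)*3.5-.5,(q[1]-140+.5)*3.5-.5))
```

```text
[0.5325 0.0841 0.0857] [-10.3204  -3.4441   4.8739] 8.0167
0.03 0 [0.5093 0.2361 0.105 ] [0.527 0.054 0.105] (np.float64(236.51652974338555), np.float64(189.59775029720194))
0.03 0.2 [0.5093 0.2361 0.105 ] [0.5628 0.0612 0.105 ] (np.float64(251.24642246886881), np.float64(222.99944552984655))
0.03 0.22 [0.5093 0.2361 0.105 ] [0.5663 0.0623 0.105 ] (np.float64(253.2468148907293), np.float64(226.25744895511752))
0.045 0 [0.5246 0.237  0.105 ] [0.527 0.054 0.105] (np.float64(236.51652974338555), np.float64(189.59775029720194))
0.045 0.2 [0.5246 0.237  0.105 ] [0.5633 0.0581 0.105 ] (np.float64(247.36825206916532), np.float64(223.90927202642533))
0.045 0.22 [0.5246 0.237  0.105 ] [0.5669 0.0589 0.105 ] (np.float64(248.9877568030778), np.float64(227.29320007437929))
```

View pics/sc3.png

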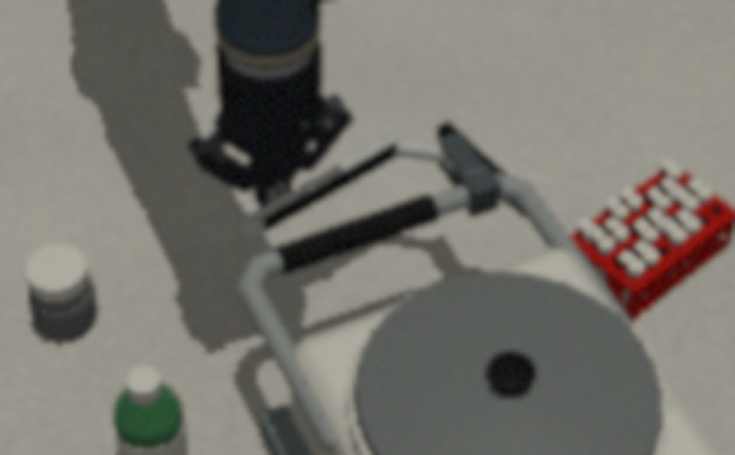

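View pics/top3.png

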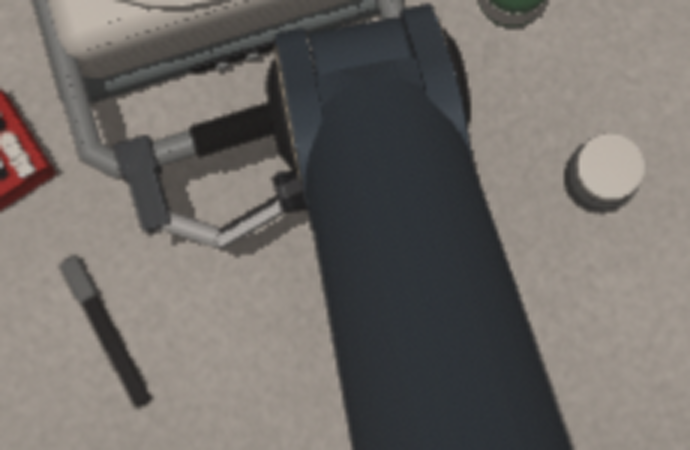

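The ball is at zoom (250,226), which matches the prediction for 0.22 rad, and the press force is about 11 N. The lever is at its stop, so I'll hold.

Call:
move_arm([
  [[0.5,0,0,0],[0,0,0,0],[0,0,0,0],[0,0,0,0],[0,0,0,0],[0,0,0,0],[0,0,0,0],[0,0,0,0],[0,0,0,0],[0,0,0,0],[0,0,0,0],[0,0,0,0],[0,0,0,0],[0,0,0,0],[0,0,0,0],[0,0,0,0]],
])

```text
t: 9.45
eef_pos: [0.5326, 0.0841, 0.0857]
ee_rot: [-1.56, -0.203, 0.217]
force: [-11.2, -3.1, 6.8]
grip_width: 0.002
```

Run:
```python
from h import *
s=bot.state();print(s['eef_pos'],s['force'],s['t'])
```

```text
[0.5326 0.0841 0.0857] [-11.1727  -3.0527   6.7672] 9.45
```

Held for well over a second. Now I'll ease it out slowly.

Call:
move_arm([
  [[-1,0,0,0],[-1,0,0,0],[-1,0,0,0],[-2,0,0,0],[-2,0,0,0],[-2,0,0,0],[-2,0,0,0],[-2,0,0,0],[-2,0,0,0],[-2,0,0,0],[-2,0,0,0],[-2,0,0,0],[-2,0,0,0],[-2,0,0,0],[-2,0,0,0],[-2,0,0,0],[-2,0,0,0],[-2,0,0,0],[-2,0,0,0],[0,0,0,0]],
])

```text
t: 11.12
eef_pos: [0.5031, 0.0746, 0.0864]
ee_rot: [-1.561, -0.21, 0.209]
force: [-2.7, 0.1, -0.5]
grip_width: -0.002
```

Call:
move_arm([
  [[-2,0,0,0],[-2,0,0,0],[-2,0,0,0],[-2,0,0,0],[-3,0,0,0],[-4,0,0,0],[-6,0,0,0],[-8,0,0,0],[-8,0,0,0],[-5,0,0,0],[0,0,0,0],[0,0,0,0]],
])

```text
t: 12.12
eef_pos: [0.4624, 0.0637, 0.0864]
ee_rot: [-1.56, -0.21, 0.209]
force: [0.7, 0.1, -0.0]
grip_width: 0.003
```

Run:
```python
from h import *
s=bot.state();print(s['eef_pos'],s['force'],s['t'])
im=imaging.read_camera('scene');a=im[140:270,190:400];cv2.imwrite('pics/sc4.png',cv2.resize(a,None,fx=3.5,fy=3.5,interpolation=cv2.INTER_CUBIC))
```

```text
[0.4624 0.0637 0.0864] [ 0.663   0.0938 -0.0325] 12.1167
```

View pics/sc4.png

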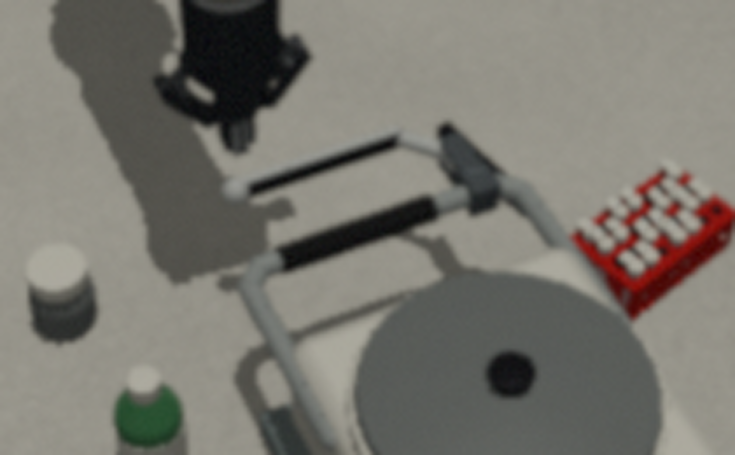

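The lever is back at rest, with the ball at zoom (235,188) as at the start. The fingers are about 40 mm clear and the bystanders haven't moved. I'll lift a little and hand in.

Call:
move_arm([
  [[0,-10,0,0],[0,-20,0,0],[0,-30,0,0],[0,-30,0,0],[0,-20,0,0],[0,-10,0,0],[0,0,0,0],[0,0,0,0],[0,0,0,0],[0,0,0,0]],
])

```text
t: 13.0
eef_pos: [0.4615, 0.0636, 0.2048]
ee_rot: [-1.561, -0.207, 0.212]
force: [0.3, -0.1, 0.0]
grip_width: 0.002
```

Run:
```python
from h import *
s=bot.state();print(s['eef_pos'],s['force'],s['t'])
a0=cv2.imread('pics/top0.png');im=imaging.read_camera('top');cv2.imwrite('pics/top5.png',im)
d=cv2.absdiff(a0,im).max(2)
for n,(x,y) in dict(rack=(153,228),pen=(205,280),bottle=(342,163),jar=(372,227)).items(): print(n,d[y-25:y+25,x-18:x+18].max())
bot.close_job()
```

```text
[0.4615 0.0636 0.2048] [ 0.2708 -0.0843  0.0338] 13.0
rack 18
pen 16
bottle 18
jar 18
the job is handed in; nothing more can be done
```

I pressed the lever to its stop with the sides of the shut fingers and held it there for about 1.7 s. I then eased it out at about 24 mm/s, backed off and lifted clear. The job is handed in at about 13 s; no verdict is reported.

- **At the stop:** the force rose to about 11 N while the TCP stood still. The ball's position in the picture matched the one predicted for 0.22 rad. The joint angle itself could not be read.
- **Side force:** while pressing, friction pushed the fingers sideways by about 5 N at most. I relieved it by moving the tool a few mm along the lever.
- **At the end:** the scene picture shows the ball back at its starting position. The measured force is near zero. The top view shows only noise-level change at all four bystanders.
- **No disagreements:** none of the checks failed or contradicted another.

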